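# Clamp a jar in the jar holder

## Robot

A 7-joint arm with a two-finger parallel gripper is mounted at the origin on a cart in front of the work surface, level with it; the furniture and walls round the work are solid. World frame = base frame: x ahead of the robot, y to its left, z up, the work surface at z = 0. Lengths are in m, angles in rad, forces in N, time in s.
With the tool pointing down it reaches from about 0.4 to 0.875 m from the base axis. Payload 19.3 kg.
Tool frame: the origin (TCP) lies at the very end of the fingers, on their centre line; the grasp point (between the pads) lies 19 mm behind it; z points along the fingers, y is the line along which they close (so a half turn about z gives the same grasp; the last joint's range is limited). The gripper opens to 85 mm and grips with 20 to 120 N. Pads are 22 mm wide; open, the fingers measure 114 mm over their backs; the gripper's body (76 mm by 85 mm) begins 54 mm behind the grasp point. The pads swing forward as they close: fully open they stand 13 mm farther back than shut.
Start: joints at [1.171, 0.521, -0.036, 1.599, 0.021, 1.021, -0.113], TCP at [0.202, -0.591, 0.204] pointing down, gripper open.
Joint ranges: [-2.91, 2.91], [-0.3, 2.13], [-1.5, 1.42], [0.17, 2.43], [-1.26, 4.41], [0.16, 1.93], [-2.52, 2.52]. Speed limits (rad/s): [1.89, 1.89, 2.39, 2.39, 3.01, 3.01, 3.01].

## Interface

Orientations are given as [roll, pitch, yaw] about the fixed x, y, z axes, in that order (R = Rz(yaw) Ry(pitch) Rx(roll)).
In Python, from workcell import monitor, optics, job_done gives the robot as it stands.
- The arm moves only by the shell command python3 -m handwheel 'ROWS' [FORCE]. ROWS is JSON, a list of rows, each an object of numbers: "dx", "dy", "dz": the shift along the tool's x, y, z in cm; "wx", "wy", "wz": the turn, a rotation vector about the tool's x, y, z in rad; "claw": the opening in per cent of the stroke, from 0 (shut) to 100 (fully open). A call has 1 to 8 rows; each row shifts and turns the commanded pose from where the row before left it, along the tool's axes as they then stand; what a row does not reach is not made up. A row lasts 1/8 s, in which the tool goes at most 62.5 mm and 10.7 degrees, less where a joint would pass 70% of its speed; a pose out of reach is approached as far as the arm can. A call with a gripper value outside its range is refused whole. The fingers move at their own pace and stop on an object; FORCE is the grip in N (left out, the last holds). Time passes only in rows, so rows that do not move let the fingers close. It gives the time, the measured TCP pose, the force, the opening and the grip force at its end, in the units of the state.
- monitor.observe(): the state, without advancing time (a new reading comes with each control period).
- optics.grab_frame(name): name is "scene" or "top" or "wrist"; returns a dict with "frame" (480x640x3 uint8, blue, green, red), "fovy" (degrees; the focal length in pixels is half the picture's height over the tangent of half this angle, whatever the lens; pixels are square), "cx", "cy" (the principal point, pixels), "R" (3x3) and "t" (3): a world point X has camera coordinates R X + t. Camera axes: x right, y down, z forward; pixel columns grow to the right and rows downward; lengths in m; the calibration is good to about 2 mm. A picture is of the moment at which its call begins. There is no depth.
- job_done(): hands the job in; it is judged then, once.
Trained networks look in the newest picture that a camera, given by its name, has taken for a name from the list of things; names that differ only in an ending like _2 or _b are one class to them, and where a whole thing is asked for, a point or a joint stands for the part that bears it (a point fixed in the world has none). Each returns a list of dicts, best first, with "p" (0 to 1); they miss things now and then, are a little off and sometimes report something else, mostly with a low value. They report only what shows in the picture. A call takes as long as a camera call. They do not tell look-alikes from the thing itself.
- optics.masks_of(name, camera): "region" (480x640 bool, what is visible of it) and "rect" ([left, top, width, height] in pixels, round what is visible of it).
The state is a dict: "clock": time; "qpos": joint angles; "qd": joint speeds; "joint_efforts": joint torques, N m; "position": TCP position; "tool_rot": TCP orientation; "force": force on the tool from outside, world axes, zero at the start; "moment": the same for the moment, N m; "grip_width": finger opening in m; "finger_force": force on a finger pad.
Only numpy, scipy, OpenCV 4.12 (cv2) and the standard library are available. Lean on these libraries where they do the work, as an engineer would, in place of code of your own. Each camera call takes 0.05 s, during which the arm holds its last target. There are 200 camera calls.

## Task

The red-labelled jar has to be held fast in the bench jar holder so that its lid can be loosened. Slide the holder's rod forward by its black post, gently, until its sprung pad has pushed the jar fully home into the white V and bears on it with a light but definite spring load; then swing the red cam lever over centre until it lies home against its stop, so that the rod is locked, and let go. Do not ram the jar or handle it directly, and leave the dropper bottle, the sample cup and the blue lid beside the holder where they are.

Things in the scene. Friction and masses are not known exactly. Their poses are not given: they have to be found in the camera images.
- holder: Fixed jar holder: blue bed 120 mm wide (its x), 370 long (its y, -200 to +170), 12 thick; origin on the worktop. The rod runs along +y over x = 0 at height 34 mm, through grey guide bridges at y = -81 and -29 (41 wide, top at 52 mm). On its -x side stand only the cam lever and its stop pin (8 mm thick, 72 high, at x = -35, y = -100). A white V stop, 50 mm high, is bolted to the +y end, opening to -y.
- push_rod: Steel rod with an upright black post; origin under the post's axis at worktop level, axes as the holder's. Post 14 mm thick from 48 to 84 mm height, 18 mm at its top (104 mm). Slides only along the holder's y, 66 mm from the rear stop (post at y = -172 mm). Lever open: about 7 N of dry friction, so it stays where it is left, holding the pad's spring too. Lever home: locked.
- pad_face (a point): Centre of the front face of the rod's white sprung pad (26 mm disc, axis 34 mm high), 158 mm ahead of the post's axis when not compressed. Spring 3 N per mm, 5 mm of travel, then solid. A jar that is home should be left with 3 to 7 N on it; it must never press with more than 20 N.
- jar: Closed jar, red label, brown lid, 80 mm in diameter, 75 high, about 0.2 kg; origin at the centre of its underside. Stands loose on the bed, 5 to 25 mm short of the V and up to 4 mm to one side; the V's slippery faces centre it at the holder's x = 0. The V's own place varies: a jar that is home has its centre at y = 66 to 84 mm in the holder's frame, not measured, to be felt.
- lever (a joint): Angle of the red cam lever about its vertical pin, rad, anticlockwise from above: 0 open (points to the holder's -x, 22 degrees towards +y), 1.95 home at its stop (points along the holder's -y). Its spring resists up to dead centre at 1.6 (at most about 0.8 N m) and throws it back open if let go earlier; past about 1.7 it snaps home by itself.
- lever_pin (a point): Top of the cam lever's vertical pin, 77 mm high, at x = -45, y = -55 mm of the holder; the lever turns about it.
- lever_knob (a point): Top of the lever's upright red knob, on its axis, 107 mm above the worktop, 80 mm out from the lever's pin. The knob is 14 mm thick from 68 to 92 mm height and 18 mm thick above; the lever's bar is 12 mm wide, from 62 to 72 mm height. Free space below the bar beyond the bed down to the worktop.
- dropper: Bystander: brown dropper bottle, 34 mm in diameter, 102 mm high, origin at the centre of its underside.
- cup: Bystander: white sample cup, 52 mm in diameter, 36 mm high, origin at the centre of its underside.
- lid: Bystander: loose blue jar lid, 70 mm in diameter, 12 mm high, origin at the centre of its underside.
Mind the look-alikes: they are no part of the job. What is shaped like the jar but pink is not meant.

How it is judged:
On the way, in this order (a step that is already met when the one before it is completed fails the run):
1. with the lever still open, the pad presses the jar into the V with more than 3 N and the jar is centred (contact force between jar and push_rod above 3 N and x of jar in the frame of holder between -0.005 and 0.005 m and value of joint lever below 0.8 rad), for 0.2 s.
2. the lever is flipped over centre to its home stop (value of joint lever above 1.8 rad), for 0.2 s.
At the end, for the whole second after the job is handed in: The lever is home (beyond 1.8 rad), the jar stands upright (within 0.1 rad), still and centred in the V (within 5 mm of the holder's centre line), and the pad still presses on it with more than 3 N (contact force between jar and push_rod above 3 N and x of jar in the frame of holder between -0.005 and 0.005 m and value of joint lever above 1.8 rad and angle between jar's own z axis and vertical below 0.1 rad and linear speed of jar below 0.02 m/s); the robot touches nothing.
It fails at once if the pad or rod presses on the jar with more than 20 N (contact force between jar and push_rod above 20 N).
It fails at once if the jar is tipped by more than 0.25 rad (angle between jar's own z axis and vertical above 0.25 rad).
It fails at once if the robot handles the jar itself (contact force between any of the fingers, the arm and jar above 3 N).
It fails at once if a bystander (dropper bottle, cup, blue lid) is moved by more than 20 mm (distance of any of dropper, cup, lid from where it was at the start of the episode above 0.02 m).
It also fails if it takes over 58 s, if anything falls off the work surface, if the arm or the gripper's body presses on something with over 40 N, if the wrist force passes 120 N, or if a joint passes its speed limit or range.

## Working session

There is one attempt and no reset: what is moved stays moved. The work goes in short steps, Python scripts to look and compute and a shell command to move; the robot and the scene stay as the last step left them, time stands still between calls to the robot, and variables do not carry over. Pictures are saved under pics/ and viewed, at most 10 in all, crops included, and the job is handed in when it is done.

```bash
mkdir -p pics; cat > h.py <<'E'
import numpy as np, cv2
from workcell import monitor, optics, job_done
def K(f):
    fl=240/np.tan(np.radians(f["fovy"])/2); return fl
def pix(f,X):
    c=f["R"]@np.asarray(X)+f["t"]; return np.array([f["cx"]+K(f)*c[0]/c[2], f["cy"]+K(f)*c[1]/c[2]])
def back(f,u,v,z):
    d=np.array(f["R"]).T@np.array([(u-f["cx"])/K(f),(v-f["cy"])/K(f),1]); o=-np.array(f["R"]).T@f["t"]
    return o+d*(z-o[2])/d[2]
E
python3 - <<'E'
from h import *
s=monitor.observe(); print({k:np.round(v,3) for k,v in s.items()})
for c in ["scene","top"]:
    f=optics.grab_frame(c); cv2.imwrite(f"pics/{c}0.png",f["frame"])
    print(c,f["fovy"],f["cx"],f["cy"],np.round(-np.array(f["R"]).T@f["t"],3))
    for n in ["holder","push_rod","jar","lever","lever_knob","lever_pin","pad_face","dropper","cup","lid"]:
        for r in optics.masks_of(n,c)[:3]:
            m=r["region"]; vv,uu=np.nonzero(m); print(n,round(r["p"],2),r["rect"],round(uu.mean(),1),round(vv.mean(),1))
E
```

```text
{'clock': np.float64(0.0), 'qpos': array([ 1.171,  0.522, -0.036,  1.6  ,  0.021,  1.021, -0.113]), 'qd': array([-0.   ,  0.   ,  0.   ,  0.001,  0.   ,  0.001,  0.   ]), 'joint_efforts': array([-1.0000e-03, -9.2710e+01,  1.9800e+00, -3.6993e+01,  1.8000e-02,
        8.0000e-03, -0.0000e+00]), 'position': array([ 0.202, -0.591,  0.204]), 'tool_rot': array([-3.14,  0.  ,  0.33]), 'force': array([0.217, 0.179, 0.323]), 'moment': array([ 0.038, -0.021,  0.014]), 'finger_force': np.float64(0.0), 'grip_width': np.float64(0.085)}
scene 50.92008373583815 327.08515203475804 229.25997523082 [-0.026  0.632  0.754]
holder 0.69 [274.6, 184.5, 170.0, 101.1] 368.0 239.8
push_rod 0.94 [357.0, 185.0, 67.2, 52.1] 401.5 211.8
jar 0.88 [378.1, 276.5, 45.9, 56.5] 401.6 303.5
jar 0.69 [310.5, 213.5, 40.4, 46.8] 331.2 234.3
jar 0.69 [307.7, 159.0, 29.3, 40.5] 322.3 176.6
lever 0.65 [379.7, 216.9, 17.9, 37.4] 389.5 236.4
lever_knob 0.56 [381.4, 216.7, 18.4, 41.1] 389.5 236.7
lever_knob 0.34 [359.7, 188.7, 66.5, 46.9] 406.3 209.4
lever_pin 0.63 [273.6, 185.7, 169.4, 100.4] 369.3 239.6
pad_face 0.21 [284.9, 
[... 270 characters left out ...]
.97992691515458 [0.518 0.104 0.933]
holder 0.61 [267.3, 193.9, 195.5, 120.9] 374.3 249.3
push_rod 0.56 [362.7, 236.9, 97.0, 34.5] 414.6 256.8
jar 0.86 [298.7, 331.3, 42.4, 43.4] 320.0 352.9
jar 0.83 [311.1, 212.3, 42.1, 40.4] 330.6 233.8
jar 0.69 [380.1, 112.1, 44.4, 48.2] 403.0 135.7
lever 0.96 [354.8, 259.5, 37.6, 54.5] 373.2 285.2
lever_knob 0.9 [354.2, 258.1, 37.3, 57.2] 373.0 285.7
lever_knob 0.56 [310.9, 211.3, 43.8, 45.1] 330.7 234.0
lever_pin 0.65 [268.1, 192.7, 194.1, 121.2] 374.7 249.5
pad_face 0.57 [363.3, 240.2, 7.1, 11.6] 367.2 244.2
dropper 0.87 [421.8, 173.8, 28.3, 20.7] 434.7 182.9
cup 0.87 [322.9, 149.5, 26.0, 25.7] 336.9 160.7
lid 0.77 [227.4, 197.3, 33.0, 38.3] 242.1 214.9
```

```bash
python3 - <<'E'
import cv2
a=cv2.imread("pics/top0.png"); b=cv2.imread("pics/scene0.png")
cv2.imwrite("pics/a.png",cv2.resize(a[100:400,200:500],(600,600),interpolation=cv2.INTER_CUBIC))
cv2.imwrite("pics/b.png",cv2.resize(b[130:355,210:510],(800,600),interpolation=cv2.INTER_CUBIC))
E
```

```text
(no output)
```

View pics/a.png

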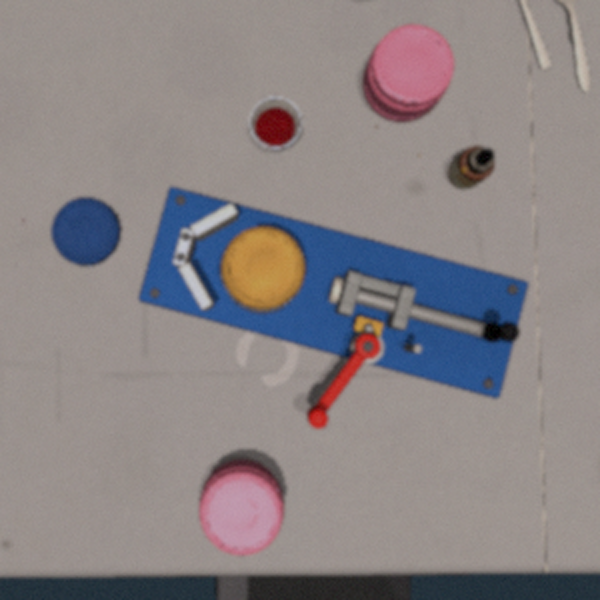

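View pics/b.png

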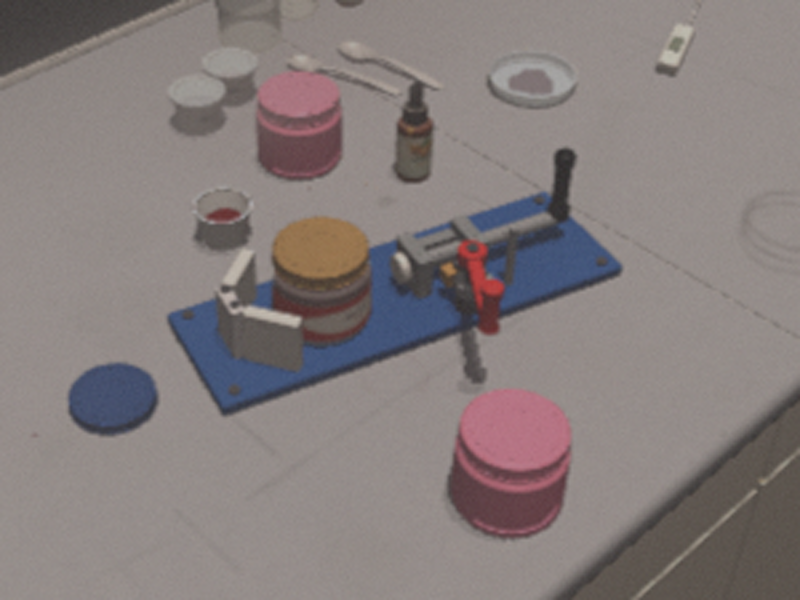

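Candidates for the jar in the top view: the brown-lidded, red-labelled one at (331,234), standing on the blue bed, and two pink look-alikes at (320,353) and (403,136). I choose (331,234), because the scene crop shows its red label. The black post is at about (450,265), the red knob at (359,308) and the V at (295,225).

```bash
python3 - <<'E'
from h import *
f=optics.grab_frame("top"); g=optics.grab_frame("scene"); im=f["frame"].astype(int)
b,gr,r=im[...,0],im[...,1],im[...,2]
m=((b>r+50)&(b>gr+20)).astype(np.uint8)
m[:, :265]=0
n,l,st,_=cv2.connectedComponentsWithStats(m); k=1+np.argmax(st[1:,4])
pts=np.argwhere(l==k)[:,::-1].astype(np.float32)
W=np.array([back(f,u,v,.012)[:2] for u,v in pts],np.float32)
rc=cv2.minAreaRect(W); print("rect",rc); bx=cv2.boxPoints(rc); print(bx)
e=[bx[1]-bx[0],bx[2]-bx[1]]; L=max(e,key=np.linalg.norm); L=L/np.linalg.norm(L); L=L if L[1]>0 else -L
th=np.arctan2(-L[0],L[1]); X=np.array([np.cos(th),np.sin(th)]); c=np.array(rc[0]); o=c+0.015*L
print("yaw",th,"origin",o)
np.save("pose.npy",[o[0],o[1],th])
def w(x,y,z): return np.r_[o+x*X+y*L,z]
for nm,p in dict(post=(0,-172,104),knob=(-45-80*np.cos(.384),-55+80*np.sin(.384),107),pin=(-45,-55,77),stop=(-35,-100,72),jar=(0,60,75)).items():
    P=w(*np.array(p)/1000); print(nm,np.round(P,3),pix(f,P).round(1),pix(g,P).round(1))
# color check: knob top red extreme / post dark, triangulate from crops
def inh(u,v,z):
    P=back(f,u,v,z)[:2]-o; return np.round([P@X,P@L],4)
print("post px->holder",inh(455,265.5,.104),"knob",inh(359,308,.107),"jar",inh(331.5,233.5,.075),"pin",inh(384,273,.077))
E
```

```text
rect ((0.5621890425682068, 0.02605074644088745), (0.3666333556175232, 0.1170344278216362), 73.96542358398438)
[[ 0.45531318 -0.13397056]
 [ 0.5677944  -0.1662975 ]
 [ 0.6690649   0.18607205]
 [ 0.5565837   0.21839899]]
yaw -0.27985615 origin [0.5663323  0.04046717]
post [ 0.519 -0.125  0.104] [456.  265.9] [423.  185.6]
knob [0.445 0.049 0.107] [358.5 309.2] [394.4 236. ]
pin [0.508 0.    0.077] [383.6 272.8] [387.1 221.8]
stop [ 0.505 -0.046  0.072] [408.3 274. ] [402.6 215. ]
jar [0.583 0.098 0.075] [329.5 233. ] [328.6 226.1]
post px->holder [ 0.0002 -0.1702] knob [-0.117  -0.0254] jar [0.0001 0.0562] pin [-0.0451 -0.0558]
```

```bash
cat >> h.py <<'E'
def rem(x,y,z,dyaw=0):
    """remaining motion to holder-frame target, in tool axes (cm, rad)"""
    from scipy.spatial.transform import Rotation as Ro
    a,b,th=np.load("pose.npy"); s=monitor.observe()
    T=np.array([a+x*np.cos(th)-y*np.sin(th), b+x*np.sin(th)+y*np.cos(th), z])
    R=Ro.from_euler("xyz",s["tool_rot"]); Rt=Ro.from_euler("xyz",[np.pi,0,th+dyaw])
    d=R.inv().apply(T-s["position"])*100; w=(R.inv()*Rt).as_rotvec()
    P=s["position"][:2]-[a,b]; c,q=np.cos(th),np.sin(th); F=s["force"]
    print("t",round(s["clock"],2),"holder pos mm",np.round([1e3*(P[0]*c+P[1]*q),1e3*(-P[0]*q+P[1]*c),1e3*s["position"][2]],1),
     "d",d.round(2),"w",w.round(3),"F holder",np.round([F[0]*c+F[1]*q,-F[0]*q+F[1]*c,F[2]],1),"grip",round(s["grip_width"],4),round(s["finger_force"],1))
E
python3 -m handwheel '[{"dx":4.5,"dy":-3.4,"claw":60},{"dx":4.5,"dy":-3.4},{"dx":4.5,"dy":-3.4},{"dx":4.5,"dy":-3.4},{"dx":4.5,"dy":-3.4},{"dx":4.5,"dy":-3.4},{"dx":4.5,"dy":-3.4},{}]' 20
python3 -c "from h import *; rem(0,-.172,.15)"
```

```text
t 1.2 holder pos mm [-175.3 -707.8  204.5] d [ 45.05 -33.89   5.45] w [0.   0.   0.61] F holder [ 0.2 -0.3  0.3] grip 0.0855 0.0schema error: expected keys dx, dy, dz, wx, wy, wz, claw
```

```bash
python3 -m handwheel '[{"dx":4.5,"dy":-3.4,"dz":0,"wx":0,"wy":0,"wz":0,"claw":60},{"dx":4.5,"dy":-3.4,"dz":0,"wx":0,"wy":0,"wz":0,"claw":60},{"dx":4.5,"dy":-3.4,"dz":0,"wx":0,"wy":0,"wz":0,"claw":60},{"dx":4.5,"dy":-3.4,"dz":0,"wx":0,"wy":0,"wz":0,"claw":60},{"dx":4.5,"dy":-3.4,"dz":0,"wx":0,"wy":0,"wz":0,"claw":60},{"dx":4.5,"dy":-3.4,"dz":0,"wx":0,"wy":0,"wz":0,"claw":60},{"dx":4.5,"dy":-3.4,"dz":0,"wx":0,"wy":0,"wz":0,"claw":60},{"dx":0,"dy":0,"dz":0,"wx":0,"wy":0,"wz":0,"claw":60}]' 20
python3 -c "from h import *; rem(0,-.172,.15)"
```

```text
clock: 2.2
position: [0.4257, -0.2605, 0.2047]
tool_rot: [-3.141, -0.001, 0.336]
force: [-0.1, -0.8, 0.6]
grip_width: 0.0512
finger_force: 0.0
t 2.2 holder pos mm [ -52.  -328.1  204.7] d [13.25 -9.74  5.49] w [-0.001 -0.001  0.616] F holder [ 0.2 -0.8  0.6] grip 0.0512 0.0
```

```bash
python3 -m handwheel '[{"dx":4.4,"dy":-3.2,"dz":0,"wx":0,"wy":0,"wz":0,"claw":60},{"dx":4.4,"dy":-3.2,"dz":0,"wx":0,"wy":0,"wz":0,"claw":60},{"dx":4.4,"dy":-3.2,"dz":0,"wx":0,"wy":0,"wz":0,"claw":60},{"dx":0,"dy":0,"dz":1,"wx":0,"wy":0,"wz":0.154,"claw":60},{"dx":0,"dy":0,"dz":1,"wx":0,"wy":0,"wz":0.154,"claw":60},{"dx":0,"dy":0,"dz":1,"wx":0,"wy":0,"wz":0.154,"claw":60},{"dx":0,"dy":0,"dz":1,"wx":0,"wy":0,"wz":0.154,"claw":60},{"dx":0,"dy":0,"dz":0,"wx":0,"wy":0,"wz":0,"claw":60}]' 20
python3 - <<'E'
from h import *
rem(0,-.172,.064)
f=optics.grab_frame("wrist"); cv2.imwrite("pics/w1.png",f["frame"])
a,b,th=np.load("pose.npy")
for y,z in ((-.172,.104),(-.172,.05)): print(pix(f,[a-y*np.sin(th),b+y*np.cos(th),z]))
for r in optics.masks_of("push_rod","wrist"): print(r["p"],r["rect"])
E
```

```text
clock: 3.2
position: [0.5167, -0.131, 0.1641]
tool_rot: [3.141, 0.001, -0.286]
force: [-0.2, -0.6, 0.1]
grip_width: 0.0513
finger_force: 0.0
t 3.2 holder pos mm [  -0.3 -178.5  164.1] d [ 0.04 -0.66 10.  ] w [ 0.001  0.001 -0.006] F holder [-0.  -0.7  0.1] grip 0.0513 0.0
[307.17616729 241.68039059]
[308.920101   218.32729892]
0.63 [101.0, 198.5, 217.3, 52.4]
0.49 [98.3, 201.0, 14.0, 28.6]
```

View pics/w1.png

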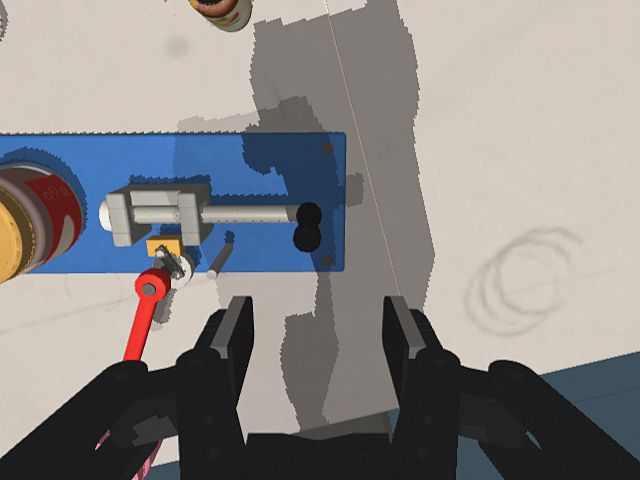

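The wrist view shows the post's top at (307,240), against a predicted (307,242), so the pose is good. The jar with the red label is at the left (40,210). I go down round the post.

```bash
python3 -m handwheel '[{"dx":0,"dy":-0.66,"dz":3,"wx":0,"wy":0,"wz":0,"claw":60},{"dx":0,"dy":0,"dz":3,"wx":0,"wy":0,"wz":0,"claw":60},{"dx":0,"dy":0,"dz":3,"wx":0,"wy":0,"wz":0,"claw":60},{"dx":0,"dy":0,"dz":1.5,"wx":0,"wy":0,"wz":0,"claw":60},{"dx":0,"dy":0,"dz":0,"wx":0,"wy":0,"wz":0,"claw":0},{"dx":0,"dy":0,"dz":0,"wx":0,"wy":0,"wz":0,"claw":0},{"dx":0,"dy":0,"dz":0,"wx":0,"wy":0,"wz":0,"claw":0},{"dx":0,"dy":0,"dz":0,"wx":0,"wy":0,"wz":0,"claw":0}]' 20
python3 -c "from h import *; rem(0,-.150,.059)"
```

```text
clock: 4.3
position: [0.5196, -0.1246, 0.0604]
tool_rot: [-3.142, -0.002, -0.286]
force: [-1.6, -1.1, 8.4]
grip_width: 0.0163
finger_force: 20.1
t 4.3 holder pos mm [   0.7 -171.5   60.4] d [-0.08 -2.15  0.14] w [-0.    -0.002 -0.006] F holder [-1.2 -1.5  8.4] grip 0.0163 20.1
```

```bash
python3 -m handwheel '[{"dx":0,"dy":-0.4,"dz":0,"wx":0,"wy":0,"wz":0,"claw":0},{"dx":0,"dy":-0.4,"dz":0,"wx":0,"wy":0,"wz":0,"claw":0},{"dx":0,"dy":-0.4,"dz":0,"wx":0,"wy":0,"wz":0,"claw":0},{"dx":0,"dy":-0.4,"dz":0,"wx":0,"wy":0,"wz":0,"claw":0},{"dx":0,"dy":-0.4,"dz":0,"wx":0,"wy":0,"wz":0,"claw":0},{"dx":0,"dy":-0.2,"dz":0,"wx":0,"wy":0,"wz":0,"claw":0},{"dx":0,"dy":0,"dz":0,"wx":0,"wy":0,"wz":0,"claw":0}]' 20
python3 -c "from h import *; rem(0,-.132,.059)"
```

```text
clock: 5.18
position: [0.5255, -0.1039, 0.0604]
tool_rot: [3.141, -0.001, -0.287]
force: [-2.5, -4.2, 8.7]
grip_width: 0.0167
finger_force: 20.3
t 5.17 holder pos mm [   0.7 -150.    60.4] d [-0.08 -1.8   0.14] w [ 0.001 -0.001 -0.007] F holder [-1.2 -4.7  8.7] grip 0.0167 20.3
```

```bash
python3 -m handwheel '[{"dx":0,"dy":-0.2,"dz":0,"wx":0,"wy":0,"wz":0,"claw":0},{"dx":0,"dy":-0.2,"dz":0,"wx":0,"wy":0,"wz":0,"claw":0},{"dx":0,"dy":-0.2,"dz":0,"wx":0,"wy":0,"wz":0,"claw":0},{"dx":0,"dy":-0.2,"dz":0,"wx":0,"wy":0,"wz":0,"claw":0},{"dx":0,"dy":-0.1,"dz":0,"wx":0,"wy":0,"wz":0,"claw":0},{"dx":0,"dy":-0.1,"dz":0,"wx":0,"wy":0,"wz":0,"claw":0}]' 20
python3 -c "from h import *; rem(0,-.132,.059)"
python3 -m handwheel '[{"dx":0,"dy":-0.1,"dz":0,"wx":0,"wy":0,"wz":0,"claw":0},{"dx":0,"dy":-0.1,"dz":0,"wx":0,"wy":0,"wz":0,"claw":0},{"dx":0,"dy":-0.1,"dz":0,"wx":0,"wy":0,"wz":0,"claw":0},{"dx":0,"dy":-0.1,"dz":0,"wx":0,"wy":0,"wz":0,"claw":0}]' 20
python3 -c "from h import *; rem(0,-.132,.059)"
```

```text
clock: 5.92
position: [0.5281, -0.0949, 0.0604]
tool_rot: [3.14, -0.001, -0.287]
force: [-2.9, -7.8, 11.5]
grip_width: 0.0166
finger_force: 20.4
t 5.92 holder pos mm [   0.6 -140.6   60.4] d [-0.07 -0.86  0.14] w [ 0.001 -0.001 -0.007] F holder [-0.6 -8.3 11.5] grip 0.0166 20.4
clock: 6.42
position: [0.5292, -0.0911, 0.0604]
tool_rot: [3.14, -0.001, -0.287]
force: [-3.7, -7.4, 10.8]
grip_width: 0.0165
finger_force: 20.4
t 6.42 holder pos mm [   0.7 -136.7   60.4] d [-0.07 -0.47  0.14] w [ 0.001 -0.001 -0.007] F holder [-1.5 -8.1 10.8] grip 0.0165 20.4
```

```bash
python3 -m handwheel '[{"dx":0,"dy":-0.1,"dz":0,"wx":0,"wy":0,"wz":0,"claw":0},{"dx":0,"dy":-0.1,"dz":0,"wx":0,"wy":0,"wz":0,"claw":0}]' 20
python3 -c "from h import *; rem(0,-.132,.059)"
python3 -m handwheel '[{"dx":0,"dy":-0.1,"dz":0,"wx":0,"wy":0,"wz":0,"claw":0},{"dx":0,"dy":-0.1,"dz":0,"wx":0,"wy":0,"wz":0,"claw":0}]' 20
python3 -c "from h import *; rem(0,-.132,.059)"
```

```text
clock: 6.68
position: [0.5297, -0.0892, 0.0604]
tool_rot: [3.14, -0.001, -0.287]
force: [-3.7, -7.8, 11.6]
grip_width: 0.0167
finger_force: 20.4
t 6.67 holder pos mm [   0.6 -134.7   60.4] d [-0.07 -0.27  0.14] w [ 0.001 -0.001 -0.007] F holder [-1.4 -8.5 11.6] grip 0.0167 20.4
clock: 6.92
position: [0.5303, -0.0873, 0.0604]
tool_rot: [3.14, -0.001, -0.287]
force: [-4.7, -8.1, 11.5]
grip_width: 0.0165
finger_force: 20.5
t 6.92 holder pos mm [   0.6 -132.7   60.4] d [-0.07 -0.07  0.14] w [ 0.001 -0.001 -0.007] F holder [-2.2 -9.1 11.5] grip 0.0165 20.5
```

```bash
python3 - <<'E'
from h import *
f=optics.grab_frame("top"); cv2.imwrite("pics/t2.png",cv2.resize(f["frame"][180:300,260:420],(800,600),interpolation=cv2.INTER_CUBIC))
r=optics.masks_of("jar","top")
a,b,th=np.load("pose.npy")
for q in r[:3]:
    l,t,w,h=q["rect"]; P=back(f,l+w/2,t+h/2,.075)[:2]-[a,b]; print(q["p"],q["rect"],P@[np.cos(th),np.sin(th)],P@[-np.sin(th),np.cos(th)])
E
```

```text
0.65 [304.6, 211.2, 43.8, 44.4] -0.0021731841542649705 0.065182165454338
0.63 [381.1, 110.8, 45.9, 50.6] 0.21176634859222693 -0.027022544838526074
0.56 [296.3, 331.4, 44.6, 42.1] -0.2164924851916406 0.02203543750683819
```

View pics/t2.png

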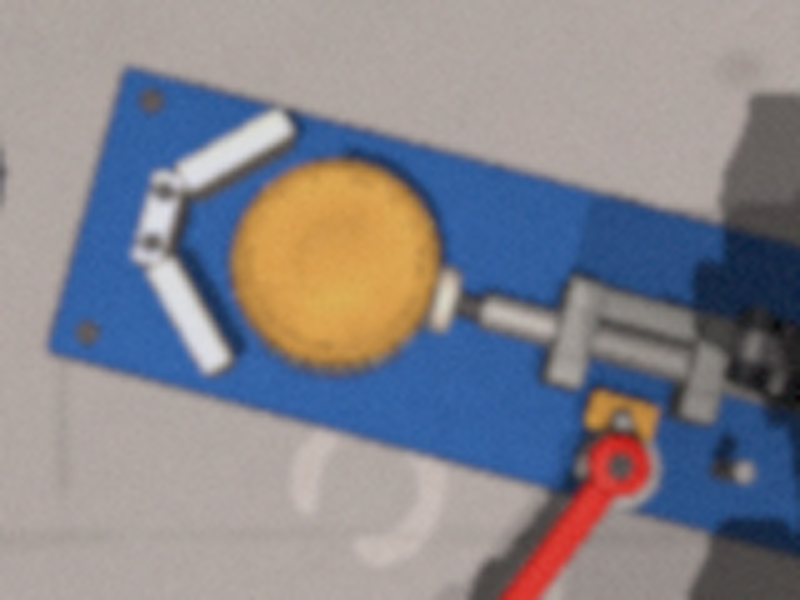

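The jar's lid is at crop (337,263), touching the pad at (445,300). It is still about 5–10 mm short of the V arms at (240,150) and (195,315). I keep pushing.

```bash
python3 -m handwheel '[{"dx":0,"dy":-0.1,"dz":0,"wx":0,"wy":0,"wz":0,"claw":0},{"dx":0,"dy":-0.1,"dz":0,"wx":0,"wy":0,"wz":0,"claw":0}]' 20 >/dev/null
python3 -c "from h import *; rem(0,-.132,.059)"
python3 -m handwheel '[{"dx":0,"dy":-0.1,"dz":0,"wx":0,"wy":0,"wz":0,"claw":0},{"dx":0,"dy":-0.1,"dz":0,"wx":0,"wy":0,"wz":0,"claw":0}]' 20 >/dev/null
python3 -c "from h import *; rem(0,-.132,.059)"
```

```text
t 7.28 holder pos mm [   0.6 -130.7   60.4] d [-0.06  0.13  0.14] w [ 0.001 -0.001 -0.007] F holder [-2.  -8.3 10.7] grip 0.0165 20.5
t 7.53 holder pos mm [   0.7 -128.7   60.4] d [-0.06  0.33  0.14] w [ 0.001 -0.001 -0.007] F holder [-3.6 -8.5 11.6] grip 0.0169 20.5
```

```bash
python3 -m handwheel '[{"dx":0,"dy":-0.1,"dz":0,"wx":0,"wy":0,"wz":0,"claw":0},{"dx":0,"dy":-0.1,"dz":0,"wx":0,"wy":0,"wz":0,"claw":0}]' 20 >/dev/null
python3 -c "from h import *; rem(0,-.132,.059)"
python3 -m handwheel '[{"dx":0,"dy":-0.1,"dz":0,"wx":0,"wy":0,"wz":0,"claw":0}]' 20 >/dev/null
python3 -c "from h import *; rem(0,-.132,.059)"
python3 -m handwheel '[{"dx":0,"dy":-0.1,"dz":0,"wx":0,"wy":0,"wz":0,"claw":0}]' 20 >/dev/null
python3 -c "from h import *; rem(0,-.132,.059)"
```

```text
t 7.78 holder pos mm [   0.6 -126.7   60.4] d [-0.06  0.53  0.14] w [ 0.001 -0.001 -0.007] F holder [-1.6 -9.  11.4] grip 0.017 20.5
t 7.9 holder pos mm [   0.7 -125.7   60.4] d [-0.06  0.63  0.14] w [ 0.001 -0.001 -0.007] F holder [-1.5 -8.9 10.9] grip 0.0168 20.5
t 8.03 holder pos mm [   0.6 -124.7   60.4] d [-0.06  0.73  0.14] w [ 0.001 -0.001 -0.007] F holder [-3.3 -8.4 10.8] grip 0.0164 20.5
```

```bash
for i in 1 ; do python3 -m handwheel '[{"dx":0,"dy":-0.1,"dz":0,"wx":0,"wy":0,"wz":0,"claw":0}]' 20 >/dev/null
python3 -c "from h import *; rem(0,-.132,.059)"
python3 -m handwheel '[{"dx":0,"dy":-0.1,"dz":0,"wx":0,"wy":0,"wz":0,"claw":0}]' 20 >/dev/null
python3 -c "from h import *; rem(0,-.132,.059)"
python3 -m handwheel '[{"dx":0,"dy":-0.1,"dz":0,"wx":0,"wy":0,"wz":0,"claw":0}]' 20 >/dev/null
python3 -c "from h import *; rem(0,-.132,.059)"; done
```

```text
t 8.15 holder pos mm [   0.6 -123.7   60.4] d [-0.05  0.83  0.14] w [ 0.001 -0.001 -0.007] F holder [-2.1 -9.2 10.5] grip 0.0168 20.5
t 8.28 holder pos mm [   0.6 -122.7   60.4] d [-0.06  0.93  0.14] w [ 0.001 -0.001 -0.007] F holder [-1.7 -8.8 11.4] grip 0.0166 20.5
t 8.4 holder pos mm [   0.6 -121.7   60.4] d [-0.06  1.03  0.14] w [ 0.001 -0.001 -0.007] F holder [-2.4 -8.5 11.1] grip 0.0166 20.5
```

```bash
python3 -m handwheel '[{"dx":0,"dy":-0.1,"dz":0,"wx":0,"wy":0,"wz":0,"claw":0}]' 20 >/dev/null
python3 -c "from h import *; rem(0,-.132,.059)"
python3 -m handwheel '[{"dx":0,"dy":-0.1,"dz":0,"wx":0,"wy":0,"wz":0,"claw":0}]' 20 >/dev/null
python3 -c "from h import *; rem(0,-.132,.059)"
python3 -m handwheel '[{"dx":0,"dy":-0.1,"dz":0,"wx":0,"wy":0,"wz":0,"claw":0}]' 20 >/dev/null
python3 -c "from h import *; rem(0,-.132,.059)"
python3 - <<'E'
from h import *
f=optics.grab_frame("top"); cv2.imwrite("pics/t3.png",cv2.resize(f["frame"][180:300,260:420],(800,600),interpolation=cv2.INTER_CUBIC))
E
```

```text
t 8.53 holder pos mm [   0.6 -120.7   60.4] d [-0.05  1.13  0.14] w [ 0.001 -0.001 -0.007] F holder [-2.9 -8.  12.3] grip 0.0163 20.5
t 8.65 holder pos mm [   0.6 -119.7   60.4] d [-0.05  1.23  0.14] w [ 0.001 -0.001 -0.007] F holder [-2.7 -8.8 11.1] grip 0.0167 20.5
t 8.78 holder pos mm [   0.6 -118.7   60.4] d [-0.05  1.33  0.14] w [ 0.001 -0.001 -0.007] F holder [-3.  -8.8 11.1] grip 0.0166 20.5
```

View pics/t3.png

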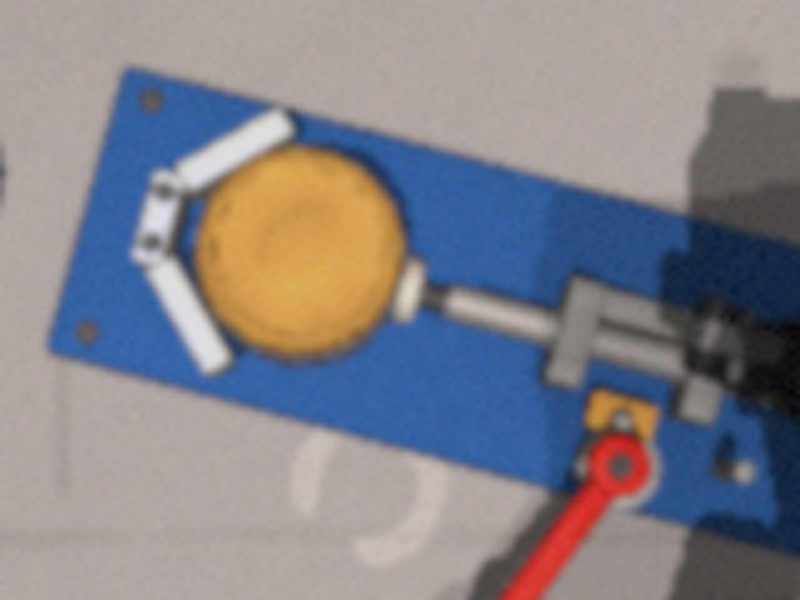

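The jar, lid at crop (300,250), is now almost against both V arms. The pad is at (408,290). I go on in half-millimetre rows.

```bash
python3 -m handwheel '[{"dx":0,"dy":-0.05,"dz":0,"wx":0,"wy":0,"wz":0,"claw":0},{"dx":0,"dy":-0.05,"dz":0,"wx":0,"wy":0,"wz":0,"claw":0}]' 20 >/dev/null
python3 -c "from h import *; rem(0,-.132,.059)"
python3 -m handwheel '[{"dx":0,"dy":-0.05,"dz":0,"wx":0,"wy":0,"wz":0,"claw":0}]' 20 >/dev/null
python3 -c "from h import *; rem(0,-.132,.059)"
python3 -m handwheel '[{"dx":0,"dy":-0.05,"dz":0,"wx":0,"wy":0,"wz":0,"claw":0}]' 20 >/dev/null
python3 -c "from h import *; rem(0,-.132,.059)"
```

```text
t 9.07 holder pos mm [   0.6 -117.7   60.4] d [-0.05  1.43  0.14] w [ 0.001 -0.001 -0.007] F holder [-2.6 -8.  12. ] grip 0.0165 20.5
t 9.2 holder pos mm [   0.6 -117.2   60.4] d [-0.05  1.48  0.14] w [ 0.001 -0.001 -0.007] F holder [-2.6 -8.6 12.3] grip 0.0166 20.5
t 9.32 holder pos mm [   0.6 -116.7   60.4] d [-0.05  1.53  0.14] w [ 0.001 -0.001 -0.007] F holder [-2.  -9.  11.5] grip 0.0165 20.5
```

```bash
python3 -m handwheel '[{"dx":0,"dy":-0.05,"dz":0,"wx":0,"wy":0,"wz":0,"claw":0}]' 20 >/dev/null
python3 -c "from h import *; rem(0,-.132,.059)"
python3 -m handwheel '[{"dx":0,"dy":-0.05,"dz":0,"wx":0,"wy":0,"wz":0,"claw":0}]' 20 >/dev/null
python3 -c "from h import *; rem(0,-.132,.059)"
python3 -m handwheel '[{"dx":0,"dy":-0.05,"dz":0,"wx":0,"wy":0,"wz":0,"claw":0}]' 20 >/dev/null
python3 -c "from h import *; rem(0,-.132,.059)"
python3 -m handwheel '[{"dx":0,"dy":-0.05,"dz":0,"wx":0,"wy":0,"wz":0,"claw":0}]' 20 >/dev/null
python3 -c "from h import *; rem(0,-.132,.059)"
```

```text
t 9.45 holder pos mm [   0.6 -116.3   60.4] d [-0.05  1.57  0.14] w [ 0.001 -0.001 -0.007] F holder [ -2.4 -10.6  11.5] grip 0.0166 20.5
t 9.57 holder pos mm [   0.6 -115.8   60.4] d [-0.05  1.62  0.14] w [ 0.001 -0.001 -0.007] F holder [-2.7 -9.4 12.4] grip 0.0168 20.5
t 9.7 holder pos mm [   0.6 -115.4   60.4] d [-0.05  1.66  0.14] w [ 0.001 -0.001 -0.008] F holder [ -2.4 -10.4  11.3] grip 0.0163 20.6
t 9.82 holder pos mm [   0.7 -115.1   60.4] d [-0.05  1.69  0.14] w [ 0.002 -0.001 -0.008] F holder [ -2.3 -11.   12.5] grip 0.0168 20.6
```

```bash
python3 -m handwheel '[{"dx":0,"dy":-0.05,"dz":0,"wx":0,"wy":0,"wz":0,"claw":0}]' 20 >/dev/null
python3 -c "from h import *; rem(0,-.132,.059)"
python3 -m handwheel '[{"dx":0,"dy":-0.03,"dz":0,"wx":0,"wy":0,"wz":0,"claw":0}]' 20 >/dev/null
python3 -c "from h import *; rem(0,-.132,.059)"
python3 -m handwheel '[{"dx":0,"dy":0,"dz":0,"wx":0,"wy":0,"wz":0,"claw":0}]' 20 >/dev/null
python3 -c "from h import *; rem(0,-.132,.059)"
python3 -m handwheel '[{"dx":0,"dy":0,"dz":0,"wx":0,"wy":0,"wz":0,"claw":0}]' 20 >/dev/null
python3 -c "from h import *; rem(0,-.132,.059)"
```

```text
t 9.95 holder pos mm [   0.6 -114.7   60.4] d [-0.05  1.73  0.14] w [ 0.002 -0.001 -0.008] F holder [ -2.4 -12.4  11.9] grip 0.0169 20.7
t 10.07 holder pos mm [   0.6 -114.6   60.4] d [-0.05  1.74  0.14] w [ 0.002 -0.001 -0.008] F holder [ -1.8 -12.2  13. ] grip 0.0165 20.7
t 10.2 holder pos mm [   0.6 -114.5   60.4] d [-0.05  1.75  0.14] w [ 0.002 -0.001 -0.008] F holder [ -3.3 -11.7  12.1] grip 0.0161 20.7
t 10.32 holder pos mm [   0.6 -114.5   60.4] d [-0.05  1.75  0.14] w [ 0.002 -0.001 -0.008] F holder [ -2.3 -11.9  11.9] grip 0.0169 20.7
```

The wrist force settles at about 12 N. Less the rod's 7 N of friction, that leaves about 5 N on the jar. Now I release and lift.

```bash
python3 -m handwheel '[{"dx":0,"dy":0,"dz":0,"wx":0,"wy":0,"wz":0,"claw":50},{"dx":0,"dy":0,"dz":0,"wx":0,"wy":0,"wz":0,"claw":50},{"dx":0,"dy":0,"dz":0,"wx":0,"wy":0,"wz":0,"claw":50},{"dx":0,"dy":0,"dz":-3,"wx":0,"wy":0,"wz":0,"claw":50},{"dx":0,"dy":0,"dz":-4,"wx":0,"wy":0,"wz":0,"claw":50},{"dx":0,"dy":0,"dz":-3,"wx":0,"wy":0,"wz":0,"claw":50},{"dx":0,"dy":0,"dz":0,"wx":0,"wy":0,"wz":0,"claw":0}]' 20
python3 - <<'E'
from h import *
kx,ky=-45-80*np.cos(.384),-55+80*np.sin(.384)
et=np.array([-np.sin(.384),-np.cos(.384)]); t=np.array([kx,ky])-et*32; print(t)
rem(t[0]/1e3,t[1]/1e3,.160,-.384); print(monitor.observe()["qpos"].round(2))
f=optics.grab_frame("top"); cv2.imwrite("pics/t4.png",cv2.resize(f["frame"][180:330,260:460],(800,600),interpolation=cv2.INTER_CUBIC))
E
```

```text
clock: 11.2
position: [0.5368, -0.0677, 0.1615]
tool_rot: [-3.141, -0.004, -0.286]
force: [-0.1, 0.3, -0.1]
grip_width: 0.0256
finger_force: 0.0
[-107.18565345    4.64012496]
t 11.2 holder pos mm [   1.5 -112.2  161.5] d [-10.94 -11.61   0.12] w [-0.002 -0.003  0.378] F holder [-0.1  0.2 -0.1] grip 0.0256 0.0
[ 0.06  0.44 -0.07  1.87  0.04  0.83 -1.88]
```

View pics/t4.png

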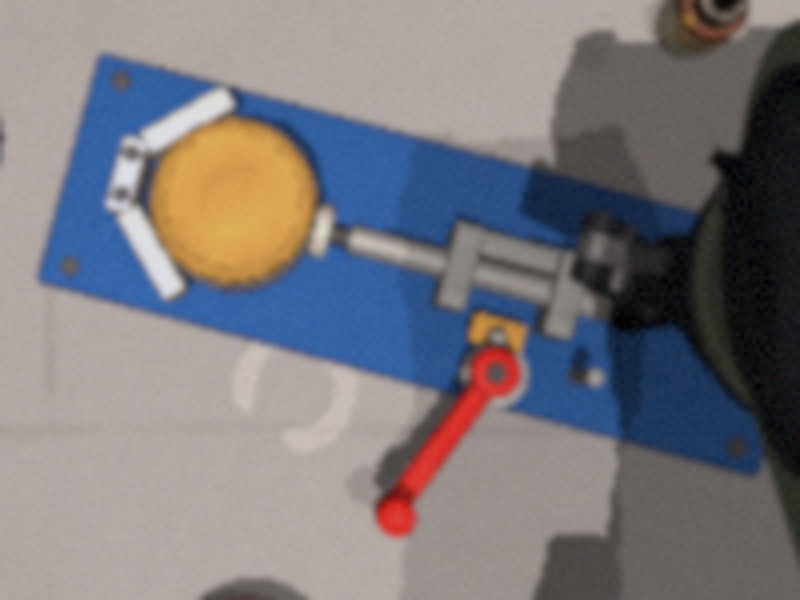

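The jar's lid at crop (235,203) sits in both V arms with the pad on it at (322,230). The lever is still open, its knob at (397,516), and the post is free. Next I go behind the knob.

```bash
python3 -m handwheel '[{"dx":-3.9,"dy":-3.9,"dz":0,"wx":0,"wy":0,"wz":0,"claw":0},{"dx":-3.9,"dy":-3.9,"dz":0,"wx":0,"wy":0,"wz":0,"claw":0},{"dx":-3.8,"dy":-3.9,"dz":0,"wx":0,"wy":0,"wz":0,"claw":0},{"dx":0,"dy":0,"dz":1,"wx":0,"wy":0,"wz":0.144,"claw":0},{"dx":0,"dy":0,"dz":0,"wx":0,"wy":0,"wz":0,"claw":0}]' 20 >/dev/null
python3 - <<'E'
from h import *
rem(-.1147,.0047,.076,-.15); print(monitor.observe()["qpos"].round(2))
f=optics.grab_frame("wrist"); cv2.imwrite("pics/w5.png",f["frame"])
for dl in (.125,):
    d=-.15; x=np.array([np.cos(d),np.sin(d)]); n=np.array([np.sin(d),-np.cos(d)])
    r=np.array([-119.2,-25])-22*n-[-45,-55]; c,s=np.cos(dl),np.sin(dl)
    v=np.array([[c,-s],[s,c]])@r-r; print("row dx,dy cm",v@x/10,v@n/10)
E
```

```text
t 11.88 holder pos mm [-115.7    5.1  148.4] d [0.12 0.01 7.24] w [0.002 0.002 0.001] F holder [ 0.1 -0.2  0.2] grip -0.0003 0.0
[-0.23  0.35 -0.08  2.06  0.04  0.73 -2.34]
row dx,dy cm -0.4451243950111324 1.0022501022791408
```

View pics/w5.png

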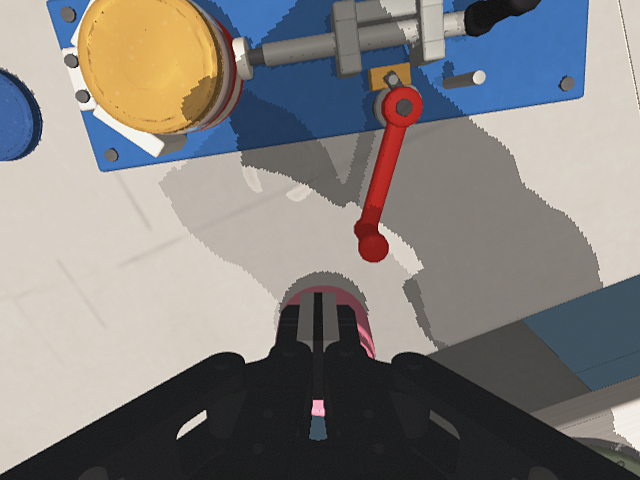

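The shut fingertips (318,300) stand beside the knob (373,247), on its trailing side. The pink jar is lower and clear. I go down and touch the knob.

```bash
python3 -m handwheel '[{"dx":0.1,"dy":0,"dz":3,"wx":0,"wy":0,"wz":0,"claw":0},{"dx":0,"dy":0,"dz":3,"wx":0,"wy":0,"wz":0,"claw":0},{"dx":0,"dy":0,"dz":0.9,"wx":0,"wy":0,"wz":0,"claw":0},{"dx":0,"dy":0.5,"dz":0,"wx":0,"wy":0,"wz":0,"claw":0},{"dx":0,"dy":0.2,"dz":0,"wx":0,"wy":0,"wz":0,"claw":0},{"dx":0,"dy":0,"dz":0,"wx":0,"wy":0,"wz":0,"claw":0}]' 20 >/dev/null
python3 -c "from h import *; rem(-.1159,-.0032,.08,-.15)"
```

```text
t 12.68 holder pos mm [-114.5   -2.    81.3] d [-0.12  0.14  0.13] w [-0.001 -0.001 -0.001] F holder [-0.3  0.2 -0.3] grip 0.0 0.0
```

```bash
python3 -m handwheel '[{"dx":-0.1,"dy":0.15,"dz":0,"wx":0,"wy":0,"wz":0,"claw":0},{"dx":-0.445,"dy":1.0,"dz":0,"wx":0,"wy":0,"wz":-0.125,"claw":0},{"dx":-0.445,"dy":1.0,"dz":0,"wx":0,"wy":0,"wz":-0.125,"claw":0},{"dx":-0.445,"dy":1.0,"dz":0,"wx":0,"wy":0,"wz":-0.125,"claw":0},{"dx":-0.445,"dy":1.0,"dz":0,"wx":0,"wy":0,"wz":-0.125,"claw":0}]' 20 >/dev/null
python3 - <<'E'
from h import *
rem(-.1159,-.0032,.08,.35)
s=monitor.observe(); a,b,th=np.load("pose.npy"); P=s["position"][:2]-[a,b]
h=np.array([P@[np.cos(th),np.sin(th)],P@[-np.sin(th),np.cos(th)]]); v=h-[-.045,-.055]
print("radius",np.hypot(*v),"swept",np.arctan2(v[1],v[0])-np.arctan2(51.8,-70.9))
f=optics.grab_frame("top"); p=optics.masks_of("lever","top")[0]; vv,uu=np.nonzero(p["region"]); W=np.array([back(f,u,q,.07)[:2] for u,q in zip(uu,vv)])-[a,b]
H=np.c_[W@[np.cos(th),np.sin(th)],W@[-np.sin(th),np.cos(th)]]-[-.045,-.055]; m=H.mean(0); print("lever angle",p["p"],(np.arctan2(m[1],m[0])%6.283)-2.758)
E
```

```text
t 13.3 holder pos mm [-132.4  -43.7   80.8] d [ 2.95 -3.23  0.08] w [ 0.    -0.     0.004] F holder [-0.5  0.3 -0.5] grip -0.0 0.0
radius 0.08810818819923955 swept 0.5021147793152365
lever angle 0.89 -0.08234415808335527
```

```bash
python3 - <<'E'
from h import *
f=optics.grab_frame("wrist"); g=optics.grab_frame("scene")
cv2.imwrite("pics/w6.png",np.hstack([cv2.resize(f["frame"],(400,300)),cv2.resize(g["frame"][120:330,280:560],(400,300),interpolation=cv2.INTER_CUBIC)]))
E
```

```text
(no output)
```

View pics/w6.png

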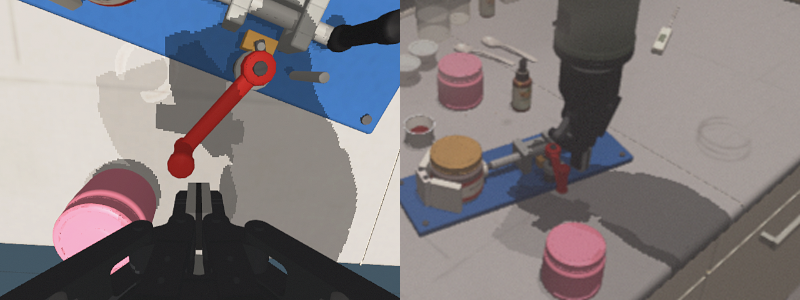

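```bash
python3 - <<'E'
from h import *
a,b,th=np.load("pose.npy"); f=optics.grab_frame("wrist"); c,s=np.cos(th),np.sin(th)
w=lambda x,y,z:[a+(x*c-y*s)/1e3,b+(x*s+y*c)/1e3,z/1e3]
S=monitor.observe()
print("pin",pix(f,w(-45,-55,77)),"tcp",pix(f,S["position"]))
for p in (0,.1,.2,.3,.5): print(p,pix(f,w(-45+80*np.cos(2.758+p),-55+80*np.sin(2.758+p),107)).round())
im=f["frame"].astype(int); m=((im[...,2]>110)&(im[...,1]<60)&(im[...,0]<60)).astype(np.uint8)
n,l,st,ct=cv2.connectedComponentsWithStats(m); print([(q[:4],q[4]) for q in st[1:] if q[4]>200])
r=cv2.imread("pics/w5.png")
E
```

```text
pin [416.69167167 108.05709231] tcp [318.42186343 283.66156154]
0 [286. 269.]
0.1 [302. 281.]
0.2 [319. 291.]
0.3 [337. 300.]
0.5 [375. 311.]
[(array([270,  82, 173, 205], dtype=int32), np.int32(7332))]
```

The finger is now past the knob, in the wrist panel with the tip at (198,190) and the knob at (181,165), and the lever is still open. So the finger slipped by. I'll grip the knob and carry it round its arc instead.

```bash
python3 -m handwheel '[{"dx":0,"dy":0,"dz":-4,"wx":0,"wy":0,"wz":0,"claw":0},{"dx":0,"dy":0,"dz":-4,"wx":0,"wy":0,"wz":0,"claw":50},{"dx":0,"dy":0,"dz":0,"wx":0,"wy":0,"wz":0.167,"claw":50},{"dx":0,"dy":0,"dz":0,"wx":0,"wy":0,"wz":0.167,"claw":50},{"dx":0,"dy":0,"dz":0,"wx":0,"wy":0,"wz":0.167,"claw":50},{"dx":0,"dy":0,"dz":0,"wx":0,"wy":0,"wz":0,"claw":50}]' 40 >/dev/null
python3 - <<'E'
from h import *
rem(-.1185,-.0252,.078,-.15)
a,b,th=np.load("pose.npy"); c,s=np.cos(th),np.sin(th)
w=lambda x,y,z:[a+(x*c-y*s)/1e3,b+(x*s+y*c)/1e3,z/1e3]
f=optics.grab_frame("wrist"); print("exp knob",pix(f,w(-119.2,-25,107)),"pin",pix(f,w(-45,-55,77)),"grip axis",pix(f,monitor.observe()["position"]))
cv2.imwrite("pics/w7.png",f["frame"])
E
```

```text
t 14.3 holder pos mm [-132.3  -42.8  160.6] d [ 1.1  -1.95  8.26] w [-0.    -0.    -0.001] F holder [ 0.4  0.9 -0.1] grip 0.0427 0.0
exp knob [284.44994247 229.20978398] pin [315.81820037  90.32137073] grip axis [318.12637491 283.56671278]
```

View pics/w7.png

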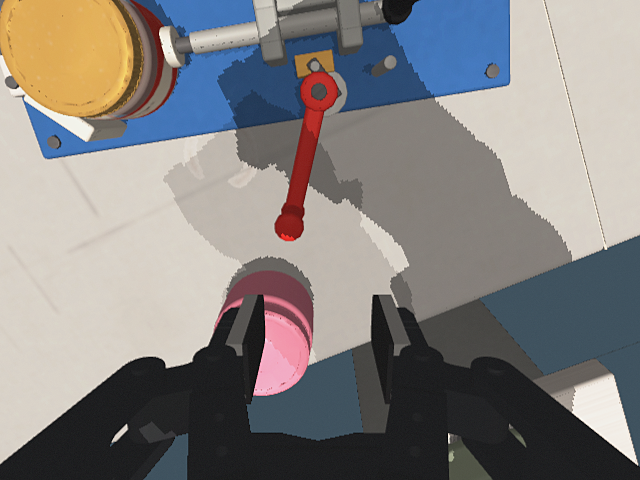

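The knob is at (289,226), against a predicted (284,229), so it is about 2 mm off. I put that into the rows, then descend and grip.

```bash
python3 -m handwheel '[{"dx":1.15,"dy":-1.75,"dz":0,"wx":0,"wy":0,"wz":0,"claw":50},{"dx":0,"dy":0,"dz":4,"wx":0,"wy":0,"wz":0,"claw":50},{"dx":0,"dy":0,"dz":4.2,"wx":0,"wy":0,"wz":0,"claw":50},{"dx":0,"dy":0,"dz":0,"wx":0,"wy":0,"wz":0,"claw":0},{"dx":0,"dy":0,"dz":0,"wx":0,"wy":0,"wz":0,"claw":0},{"dx":0,"dy":0,"dz":0,"wx":0,"wy":0,"wz":0,"claw":0},{"dx":0,"dy":0,"dz":0,"wx":0,"wy":0,"wz":0,"claw":0}]' 40
python3 - <<'E'
from h import *
rem(-.1185,-.0252,.078,-.15)
s=monitor.observe(); a,b,th=np.load("pose.npy"); P=s["position"][:2]-[a,b]
h=np.array([P@[np.cos(th),np.sin(th)],P@[-np.sin(th),np.cos(th)]])*1e3; print(h)
d=s["tool_rot"][2]-th; x=np.array([np.cos(d),np.sin(d)]); n=np.array([np.sin(d),-np.cos(d)])
r=h-[-45,-57]; dl=.125; c,q=np.cos(dl),np.sin(dl); v=np.array([[c,-q],[q,c]])@r-r; print(np.hypot(*r),np.arctan2(r[1],r[0])%6.283-2.758,"row",v@x/10,v@n/10)
E
```

```text
clock: 15.22
position: [0.4457, 0.0465, 0.0796]
tool_rot: [-3.14, -0.002, -0.431]
force: [0.4, 1.2, 5.4]
grip_width: 0.0
finger_force: 2.4
t 15.22 holder pos mm [-117.6  -27.5   79.6] d [-0.13 -0.22  0.16] w [-0.001 -0.002 -0.001] F holder [0.1 1.3 5.4] grip 0.0 2.4
[-117.58021627  -27.54752951]
78.32838446329485 -0.0018968257176124048 row -0.16728917089474474 0.9640606654668517
```

```bash
python3 - <<'E'
from h import *
P=monitor.observe()["position"]; out=[]
for c,hw in (("scene",40),("wrist",120),("top",40)):
    f=optics.grab_frame(c); u,v=pix(f,P); print(c,u,v); im=f["frame"].copy()
    x0,y0=int(u-hw*4/3),int(v-hw); cr=cv2.resize(im[max(y0,0):y0+2*hw,max(x0,0):x0+int(hw*8/3)],(400,300),interpolation=cv2.INTER_CUBIC)
    k=300/(2*hw); cv2.drawMarker(cr,(int((u-x0)*k),int((v-y0)*k)),(0,255,0),cv2.MARKER_CROSS,12,1); out.append(cr)
w=cv2.resize(cv2.imread("pics/w6.png")[:,400:],(400,300)); out.append(w)
cv2.imwrite("pics/last.png",np.vstack([np.hstack(out[:2]),np.hstack(out[2:])]))
E
```

```text
scene 394.12346267407975 245.52374464405997
wrist 317.91336618706634 283.7159346492421
top 359.0137665744931 307.35816653640944
```

View pics/last.png

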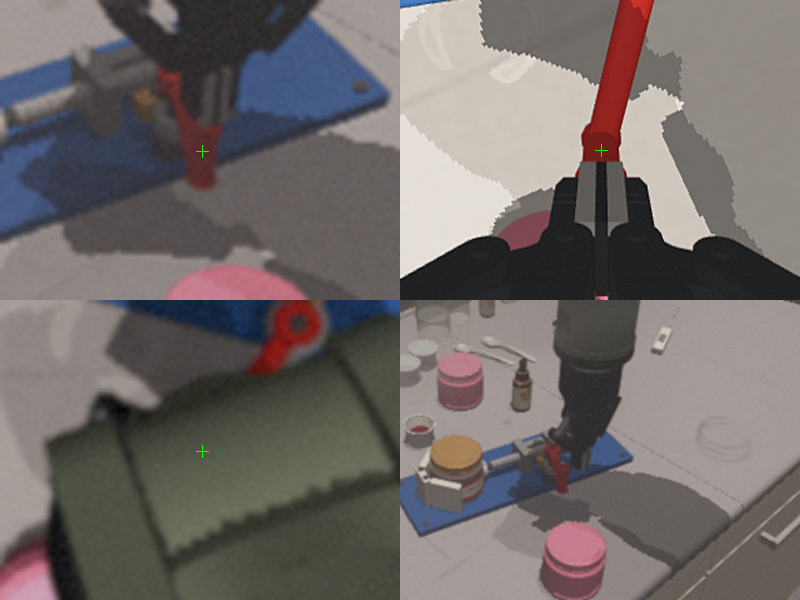

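Scene panel: the fingertips end at about (205,125), on top of the knob and well above the TCP mark at (202,152). The fingers therefore end about 27 mm short of the reported TCP, which explains both misses. I reopen and grip 27 mm lower.

```bash
python3 -m handwheel '[{"dx":0,"dy":0,"dz":-3,"wx":0,"wy":0,"wz":0,"claw":0},{"dx":0,"dy":0,"dz":0,"wx":0,"wy":0,"wz":0,"claw":50},{"dx":0,"dy":0,"dz":0,"wx":0,"wy":0,"wz":0,"claw":50},{"dx":0,"dy":0,"dz":2.8,"wx":0,"wy":0,"wz":0,"claw":50},{"dx":0,"dy":0,"dz":2.8,"wx":0,"wy":0,"wz":0,"claw":50},{"dx":0,"dy":0,"dz":0,"wx":0,"wy":0,"wz":0,"claw":0},{"dx":0,"dy":0,"dz":0,"wx":0,"wy":0,"wz":0,"claw":0},{"dx":0,"dy":0,"dz":0,"wx":0,"wy":0,"wz":0,"claw":0}]' 40
python3 -c "from h import *; rem(-.1185,-.0252,.053,-.15)"
```

```text
clock: 16.38
position: [0.4444, 0.0462, 0.0526]
tool_rot: [3.141, 0.001, -0.431]
force: [-1.2, 1.6, -22.3]
grip_width: 0.0153
finger_force: 39.4
t 16.38 holder pos mm [-118.8  -28.1   52.6] d [-0.02 -0.29 -0.04] w [ 0.     0.001 -0.001] F holder [ -1.6   1.2 -22.3] grip 0.0153 39.4
```

```bash
cat >> h.py <<'E'
def arc(dl=.125):
    s=monitor.observe(); a,b,th=np.load("pose.npy"); P=s["position"][:2]-[a,b]
    h=np.array([P@[np.cos(th),np.sin(th)],P@[-np.sin(th),np.cos(th)]])*1e3
    d=s["tool_rot"][2]-th; x=np.array([np.cos(d),np.sin(d)]); n=np.array([np.sin(d),-np.cos(d)])
    r=h-[-45,-56.5]; c,q=np.cos(dl),np.sin(dl); v=np.array([[c,-q],[q,c]])@r-r
    F=s["force"][:2]; Fh=np.array([F@[np.cos(th),np.sin(th)],F@[-np.sin(th),np.cos(th)]]); er=r/np.hypot(*r)
    print("t",round(s["clock"],2),"radius",np.hypot(*r).round(1),"phi",(np.arctan2(r[1],r[0])%6.283-2.758).round(3),"row",(v@x/10).round(3),(v@n/10).round(3),
      "Frad,Ftan,Fz",(Fh@er).round(1),(Fh@[-er[1],er[0]]).round(1),s["force"][2].round(1),"grip",s["grip_width"].round(4),"q",s["qpos"].round(2))
E
python3 -m handwheel '[{"dx":0,"dy":0,"dz":0.2,"wx":0,"wy":0,"wz":0,"claw":0},{"dx":-0.17,"dy":0.97,"dz":0,"wx":0,"wy":0,"wz":-0.125,"claw":0},{"dx":-0.17,"dy":0.97,"dz":0,"wx":0,"wy":0,"wz":-0.125,"claw":0},{"dx":-0.17,"dy":0.97,"dz":0,"wx":0,"wy":0,"wz":-0.125,"claw":0}]' 40 >/dev/null
python3 -c "from h import *; arc()"
```

```text
Traceback (most recent call last):
  File "h.py", line 27, in arc
    "Frad,Ftan,Fz",(Fh@er).round(1),(Fh@[-er[1],er[0]]).round(1),s["force"][2].round(1),"grip",s["grip_width"].round(4),"q",s["qpos"].round(2))
                                                                                               ^^^^^^^^^^^^^^^^^^^^^
AttributeError: 'float' object has no attribute 'round'
```

```bash
sed -i 's/s\["force"\]\[2\].round(1)/round(float(s["force"][2]),1)/; s/s\["grip_width"\].round(4)/round(s["grip_width"],4)/; s/s\["qpos"\].round(2)/np.round(s["qpos"],2)/' h.py; python3 -c "from h import *; arc()"
```

```text
t 16.88 radius 79.2 phi 0.381 row -0.166 0.975 Frad,Ftan,Fz 9.5 -3.5 17.3 grip 0.0157 q [-0.01  0.49 -0.23  2.21  0.24  0.46 -2.04]
```

```bash
python3 -m handwheel '[{"dx":-0.165,"dy":0.975,"dz":0,"wx":0,"wy":0,"wz":-0.125,"claw":0},{"dx":-0.165,"dy":0.975,"dz":0,"wx":0,"wy":0,"wz":-0.125,"claw":0},{"dx":-0.165,"dy":0.975,"dz":0,"wx":0,"wy":0,"wz":-0.125,"claw":0},{"dx":-0.165,"dy":0.975,"dz":0,"wx":0,"wy":0,"wz":-0.125,"claw":0}]' 40 >/dev/null
python3 -c "from h import *; arc()"
```

```text
t 17.38 radius 79.6 phi 0.887 row -0.16 0.981 Frad,Ftan,Fz 7.8 -6.4 17.2 grip 0.0155 q [ 0.19  0.5  -0.36  2.2   0.38  0.49 -1.59]
```

```bash
python3 -m handwheel '[{"dx":-0.165,"dy":0.975,"dz":0,"wx":0,"wy":0,"wz":-0.125,"claw":0},{"dx":-0.165,"dy":0.975,"dz":0,"wx":0,"wy":0,"wz":-0.125,"claw":0},{"dx":-0.165,"dy":0.975,"dz":0,"wx":0,"wy":0,"wz":-0.125,"claw":0},{"dx":-0.165,"dy":0.975,"dz":0,"wx":0,"wy":0,"wz":-0.125,"claw":0}]' 40 >/dev/null
python3 -c "from h import *; arc()"
```

```text
t 17.88 radius 80.2 phi 1.389 row -0.159 0.989 Frad,Ftan,Fz 2.6 -7.0 11.2 grip 0.0156 q [ 0.38  0.55 -0.5   2.15  0.5   0.56 -1.11]
```

```bash
python3 -m handwheel '[{"dx":-0.16,"dy":0.985,"dz":0,"wx":0,"wy":0,"wz":-0.125,"claw":0},{"dx":-0.16,"dy":0.985,"dz":0,"wx":0,"wy":0,"wz":-0.125,"claw":0},{"dx":-0.16,"dy":0.985,"dz":0,"wx":0,"wy":0,"wz":-0.125,"claw":0},{"dx":-0.05,"dy":0.31,"dz":0,"wx":0,"wy":0,"wz":-0.04,"claw":0}]' 40 >/dev/null
python3 -c "from h import *; arc()"
```

```text
t 18.38 radius 79.8 phi 1.825 row -0.134 0.987 Frad,Ftan,Fz 3.2 2.2 9.7 grip 0.0155 q [ 0.49  0.6  -0.61  2.07  0.58  0.64 -0.73]
```

The lever now pulls forward, so it is past centre. I release and lift straight up.

```bash
python3 -m handwheel '[{"dx":0,"dy":0,"dz":0,"wx":0,"wy":0,"wz":0,"claw":40},{"dx":0,"dy":0,"dz":0,"wx":0,"wy":0,"wz":0,"claw":40},{"dx":0,"dy":0,"dz":0,"wx":0,"wy":0,"wz":0,"claw":40},{"dx":0,"dy":0,"dz":-3,"wx":0,"wy":0,"wz":0,"claw":40},{"dx":0,"dy":0,"dz":-5,"wx":0,"wy":0,"wz":0,"claw":40},{"dx":-4,"dy":-4,"dz":-4,"wx":0,"wy":0,"wz":0,"claw":40},{"dx":-4,"dy":-4,"dz":-3,"wx":0,"wy":0,"wz":0,"claw":40},{"dx":0,"dy":0,"dz":0,"wx":0,"wy":0,"wz":0,"claw":40}]' 40
python3 - <<'E'
from h import *
a,b,th=np.load("pose.npy"); c,s=np.cos(th),np.sin(th)
w=lambda x,y,z:[a+(x*c-y*s)/1e3,b+(x*s+y*c)/1e3,z/1e3]
for cam in ("wrist","scene","top"):
    f=optics.grab_frame(cam); im=f["frame"].astype(int); cv2.imwrite(f"pics/end_{cam}.png",f["frame"])
    u,v=pix(f,w(-45,-135,107)); print(cam,"home knob exp",u.round(),v.round(),"1.7:",pix(f,w(-45+80*np.cos(4.458),-55+80*np.sin(4.458),107)).round(), "pin",pix(f,w(-45,-55,77)).round())
    m=((im[...,2]>90)&(im[...,1]*2.2<im[...,2])&(im[...,0]*2.2<im[...,2])).astype(np.uint8)
    n,l,st,ct=cv2.connectedComponentsWithStats(m); print([(q[:4].tolist(),int(q[4]),k.round().tolist()) for q,k in zip(st[1:],ct[1:]) if q[4]>30])
    for nm in ("jar","lever"):
        for r in optics.masks_of(nm,cam)[:1]: print(nm,r["p"],r["rect"])
E
```

```text
clock: 19.38
position: [0.3827, -0.1347, 0.198]
tool_rot: [3.138, 0.004, 1.351]
force: [0.8, -0.5, 0.2]
grip_width: 0.0344
finger_force: 0.0
wrist home knob exp 460.0 108.0 1.7: [428. 101.] pin [465. -25.]
[([427, 0, 42, 125], 2780, [448.0, 69.0])]
lever 0.8 [428.9, 0.0, 62.1, 123.8]
scene home knob exp 421.0 200.0 1.7: [425. 206.] pin [387. 222.]
[([382, 214, 36, 14], 138, [399.0, 220.0])]
jar 0.64 [301.1, 215.7, 36.4, 46.2]
lever 0.62 [374.8, 198.4, 50.0, 42.8]
top home knob exp 430.0 285.0 1.7: [425. 296.] pin [384. 273.]
[([328, 155, 19, 17], 260, [337.0, 163.0]), ([378, 267, 57, 23], 391, [405.0, 278.0])]
jar 0.97 [294.9, 208.4, 45.5, 44.9]
lever 0.62 [373.9, 257.5, 60.6, 33.8]
```

```bash
python3 - <<'E'
from h import *
a,b,th=np.load("pose.npy"); f=optics.grab_frame("top"); l,t,w,h=optics.masks_of("jar","top")[0]["rect"]
P=back(f,l+w/2,t+h/2,.07)[:2]-[a,b]; print("jar holder xy",P@[np.cos(th),np.sin(th)],P@[-np.sin(th),np.cos(th)], monitor.observe()["force"])
print(job_done())
E
```

```text
jar holder xy -0.21837695942807323 0.020375720086909875 [-0.62518988 -0.64691693 -0.24910766]
the job is handed in; nothing more can be done
None
```

The job is handed in with the jar pushed home in the V, the rod left at roughly 5 N on the jar (inferred from the wrist force), the lever swung over and seen in the top view at its home stop, and the gripper clear. My last jar-centring check picked up a pink look-alike, so the jar's final position rests on the earlier view of it against both V arms.

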